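# Pin and hold the hinged drill jig

### The arm

A 6-joint arm with a two-finger parallel gripper is mounted at the origin on the work surface; the furniture and walls round the work are solid. World frame = base frame: x ahead of the robot, y to its left, z up, the work surface at z = 0. Lengths are in m, angles in rad, forces in N, time in s.
With the tool pointing down it reaches from about 0.275 to 0.825 m from the base axis. Payload 5.2 kg.
Tool frame: the origin (TCP) lies between the finger pads, 19 mm behind the fingertips; this is the grasp point; y points along the fingers, x is the direction in which the jaws open and shut, and the axes are right-handed (so a half turn about y gives the same grasp; the last joint's range is limited). The gripper opens to 93 mm and grips with 3 to 60 N. Pads are 15 mm wide; open, the fingers measure 128 mm over their backs; the gripper's body (75 mm by 188 mm) begins 65 mm behind the grasp point.
Start: joints at [0.902, 0.259, 1.535, -0, 1.348, -0.203], TCP at [0.247, 0.491, 0.237] pointing down, gripper open.
Joint ranges: [-3.14, 3.14], [-0.91, 2.08], [0.19, 2.58], [-1.22, 4.36], [0.22, 2.71], [-3.12, 3.12]. Speed limits (rad/s): [2.57, 2.57, 3.14, 3.14, 3.14, 3.14].

### API

Orientations are given as a 3x3 rotation matrix whose columns are the frame's x, y, z axes.
In Python, from station import status, capture, get_calibration, order gives the robot as it stands.
- The arm moves only by the tool move_arm, never from a script. Its arguments are lists of equal length, an entry for each row: "offset": the shift along the tool's x, y, z in m, a list of three; "angular": the turn, a rotation vector about the tool's x, y, z in rad, a list of three; "grip": the gripper command: -1 is shut, 1 is fully open, values between are in proportion. A call has 1 to 20 rows; each row is the pose to reach, as a shift and turn from the pose commanded when the call began, along the tool's axes at that moment; what a row does not reach only later rows make up. A row lasts 1/12 s, in which the tool goes at most 41.7 mm and 7.16 degrees, less where a joint would pass 70% of its speed; a pose out of reach is approached as far as the arm can. A call with a gripper value outside its range is refused whole. The fingers move at their own pace and stop on an object; the grip force is fixed at half the most. Time passes only in rows, so rows that repeat a pose let the fingers close. It gives the time, the measured TCP pose, the force and the opening at its end, in the units of the state.
- status.state(): the state, without advancing time (a new reading comes with each control period).
- capture(name): name is "scene" or "top" or "wrist"; returns the picture (400x640x3 uint8, red, green, blue); there is no depth.
- get_calibration(name): a dict with "fx", "fy", "cx", "cy" (pixels), "R" (3x3) and "t" (3): a world point X has camera coordinates R X + t. Camera axes: x right, y down, z forward; pixel columns grow to the right and rows downward; lengths in m; the calibration is good to about 2 mm. A picture is of the moment at which its call begins: read the wrist's pose just before it. get_calibration takes no time and is no camera call; for the wrist camera it gives the pose at the moment of the call.
- order.hand_in(): hands the job in, once; it reports no verdict.
The state is a dict: "time": time; "joint_positions": joint angles; "joint_vel": joint speeds; "joint_torque": joint torques, N m; "ee_pos": TCP position; "eef_rot": TCP orientation; "contact_force": force on the tool from outside, world axes, zero at the start; "wrist_torque": the same for the moment, N m; "grip_width": finger opening in m.
Only numpy, scipy, OpenCV 4.12 (cv2) and the standard library are available. Lean on these libraries where they do the work, as an engineer would, in place of code of your own. Each camera call takes 0.05 s, during which the arm holds its last target. There are 200 camera calls.

### The job

A piece of pipe lies in the nest of the hinged drill jig on the bench, ready to be drilled. Swing the jig's open leaf down over the pipe, then take the longer of the two steel locating pins out of the wooden block and push it down through the hole near the leaf's free edge into the hole of the base, until its collar sits on the leaf and the leaf is fully shut. The leaf is sprung and lifts as soon as nobody presses it, so finish still holding the pin and pressing the leaf shut with it, without letting go; the pipe stays in its nest and the shorter pin in its block.

Things in the scene. Friction and masses are not known exactly. Their poses are not given: they have to be found in the camera images.
- jig: Fixed base of the drill jig: dark plate 160 x 130 x 12 mm; along its x: steel post 40 x 60 mm, top at z 54 mm, with the locating hole; V nest holding the pipe along y (axis at x +5, pipe top at z 47 mm); hinge lugs (hinge axis along y at x +62, z 60 mm). Origin on the bench under its middle; x runs from post to hinge, away from the robot (yaw within 0.3 rad), z up
- jig_bore (a point): Centre of the mouth of the locating hole in the base's post: round, vertical, 13.5 mm in diameter, 42 mm deep, mouth at z = 54 mm (jig frame x = -55 mm, y = 0)
- leaf (a joint): Leaf angle, rad: 0 = fully shut on the post; grows as the free edge swings up and away to the stop at 1.95. Starts at 1.35 to 1.85; stays where left above about 1.2, lower it sinks by its weight at about 1 rad/s. A spring pad under it meets the pipe: unpressed it rests at about 0.12 (hole about 14 mm above home); pressing it fully shut takes about 6 to 8 N at the hole
- leaf_hinge (a point): Middle of the hinge axis, 60 mm above the bench; the axis runs along the jig's y; does not move
- leaf_edge (a point): Middle of the leaf's free edge, mid-thickness, 137 mm from the hinge axis. The leaf is an aluminium plate, 80 mm wide (y), 12 mm thick, from 12 to 137 mm from the hinge; on its upper face (the far one when open), 57 mm from the hinge, stand a drill bush 5 mm high and two spring pots 13 mm high with studs up to 27 mm high
- leaf_hole (a point): Centre of the locating hole in the leaf, on the leaf's upper face, 117 mm from the hinge axis: round, 14 mm in diameter, right through the 12 mm leaf; over jig_bore when the leaf is shut, upper face then 66 mm above the bench
- pin_block: Fixed hardwood block 50 x 130 x 50 mm (x, y, z) with three upright blind holes 13.5 mm in diameter and 30 mm deep in a row along its y axis (y = -42, 0, +42 mm); the pins stand in the two outer holes, either way round. Origin on the bench under its middle, z up
- pin_long: Longer locating pin, steel, 0.13 kg, 90 mm: shank 12 mm thick, 50 mm long with a 10 mm tapered nose (4 mm at its end); collar 26 mm wide, 5 mm thick; dark grooved grip 22 mm thick, 35 mm long. Origin at the nose's end, z along the pin to the grip. In the block it leans up to 2 degrees, nose 20 mm above the bench, collar 20 mm above the block. Fully home in the jig: nose 16 mm above the bench
- pin_long_grip (a point): On the axis of the longer pin, 76 mm above its nose (26 mm above the collar's underside): a good height for the TCP to grip it from above
- pin_short: Shorter locating pin, too short for this jig: same collar and grip, shank only 24 mm, so its collar rests on the block and it stands 20 mm lower than the longer one. Origin at the nose's end, z up
- pipe_stub: The workpiece: piece of rusty steel pipe 27 mm in diameter and 70 mm long, loose in the V nest, along the jig's y axis. Origin in the middle of its underside (jig frame x = +5 mm, y = 0, z = 20 mm)
Mind the look-alikes: they are no part of the job. Leave any turquoise or yellow look-alike of the pin_long alone. What is shaped like the pipe_stub but turquoise is not meant.

How it is judged:
On the way, in this order (a step that is already met when the one before it is completed fails the run):
1. the leaf is swung down onto the pipe, the longer pin not yet in the base (value of joint leaf below 0.2 rad and (horizontal distance between pin_long and jig_bore above 0.01 m or z of pin_long in the frame of jig_bore above 0 m)), for 0.2 s.
2. the nose of the longer pin has passed through the leaf into the hole of the base (horizontal distance between pin_long and jig_bore below 0.005 m and z of pin_long in the frame of jig_bore below -0.01 m), for 0.1 s.
At the end, for the whole second after the job is handed in: Leaf shut within 0.025 rad; longer pin upright, nose 34 mm or more down the base's hole, within 4 mm of its axis; fingers still on the pin (over 2 N), pin pressing on the jig (over 3 N), at rest; pipe in its nest (4 mm across, 8 mm along); shorter pin in its block (15 mm) (value of joint leaf below 0.025 rad and horizontal distance between pin_long and jig_bore below 0.004 m and z of pin_long in the frame of jig_bore below -0.034 m and angle between pin_long's own z axis and vertical below 0.1 rad and contact force between pin_long and jig above 3 N and contact force between the fingers and pin_long above 2 N and x of pipe_stub in the frame of jig between 0.001 and 0.009 m and y of pipe_stub in the frame of jig between -0.008 and 0.008 m and z of pipe_stub in the frame of jig below 0.023 m and distance of pin_short from where it was at the start of the episode below 0.015 m and velocity of joint leaf below 0.1 rad/s and linear speed of pin_long below 0.02 m/s); the arm keeps its last pose, push and grip.
It fails at once if the pipe is knocked out of the nest (distance between pipe_stub and jig above 0.05 m).
It fails at once if the shorter pin is taken out of the block (distance of pin_short from where it was at the start of the episode above 0.03 m).
It also fails if it takes over 51 s, if anything falls off the work surface, if the arm or the gripper's body presses on something with over 40 N, if the wrist force passes 120 N, or if a joint passes its speed limit or range.

## Working session

There is one attempt and no reset: what is moved stays moved. The work goes in short steps, Python scripts to look and compute and a tool call to move; the robot and the scene stay as the last step left them, time stands still between calls to the robot, and variables do not carry over. Pictures are saved under pics/ and viewed, about 8 in all and at most 12, crops included, and the job is handed in when it is done.

Besides the shell and the picture viewer there is one more tool, called by a JSON object that holds its "api" and its "payload", one argument or row to a line. move_arm: Moves the arm, as the interface text tells. Its arguments: {"type":"object","properties":{"offset":{"type":"array"},"angular":{"type":"array"},"grip":{"type":"array"}},"required":["offset","angular","grip"]}

```bash
mkdir -p pics; ls; python3 - <<'E'
from station import status,capture,get_calibration
import cv2,numpy as np
s=status.state();print({k:np.round(v,3).tolist() for k,v in s.items()})
for n in("scene","top"):
    im=capture(n);cv2.imwrite(f"pics/{n}0.png",im[:,:,::-1]);c=get_calibration(n);print(n,{k:np.round(v,3).tolist() for k,v in c.items()})
E
```

```text
pics
{'time': 0.0, 'joint_positions': [0.902, 0.259, 1.536, -0.0, 1.348, -0.203], 'joint_vel': [0.001, -0.001, 0.001, 0.0, 0.0, 0.0], 'joint_torque': [-0.001, -43.731, -28.401, 0.072, 0.042, -0.0], 'ee_pos': [0.247, 0.491, 0.237], 'eef_rot': [[0.449, -0.001, -0.893], [0.893, -0.001, 0.449], [-0.002, -1.0, 0.0]], 'contact_force': [1.299, -0.267, 0.2], 'wrist_torque': [0.012, 0.041, 0.003], 'grip_width': 0.093}
scene {'fx': 375.609, 'fy': 375.609, 'cx': 318.217, 'cy': 201.596, 'R': [[0.738, -0.675, -0.008], [-0.376, -0.401, -0.835], [0.56, 0.619, -0.55]], 't': [-0.445, 0.217, 0.707]}
top {'fx': 415.125, 'fy': 415.125, 'cx': 324.503, 'cy': 193.808, 'R': [[-0.024, -1.0, -0.001], [-0.993, 0.024, -0.113], [0.113, -0.001, -0.994]], 't': [-0.107, 0.52, 1.039]}
```

View pics/scene0.png

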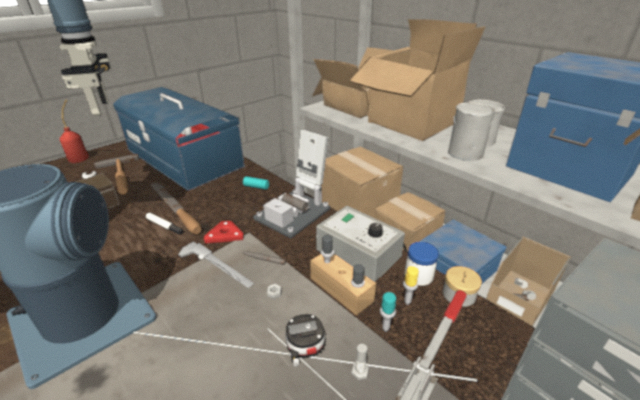

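View pics/top0.png

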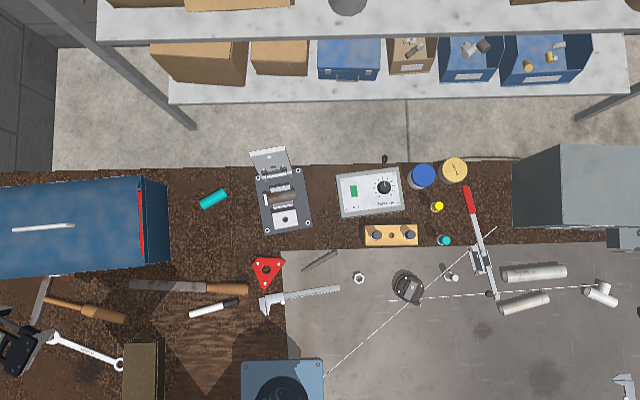

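Scene: the jig is at (290,205), with its leaf up at (311,165). The block is at (343,282) with two dark-gripped pins at (327,247) and (358,273). The turquoise pin at (388,305) and the yellow one at (411,280) are look-alikes. Top: jig at (285,195), block at (390,235), pins at (378,235) and (409,235). I'll enlarge these.

```bash
python3 - <<'E'
import cv2,numpy as np
a=cv2.imread('pics/top0.png');b=cv2.imread('pics/scene0.png')
A=cv2.resize(a[140:255,240:440],None,fx=4,fy=4,interpolation=cv2.INTER_CUBIC)[:460]
cv2.imwrite('pics/c_top.png',A)
B=cv2.resize(b[120:315,240:440],None,fx=3,fy=3,interpolation=cv2.INTER_CUBIC)
cv2.imwrite('pics/c_scene.png',B)
E
```

```text
(no output)
```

View pics/c_top.png

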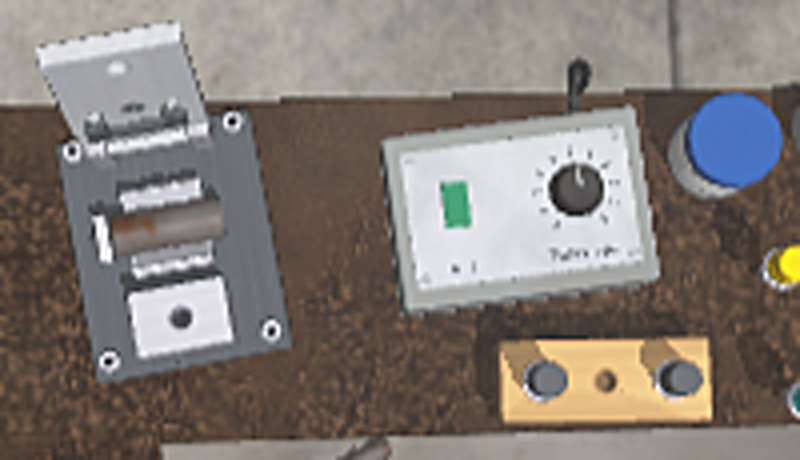

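View pics/c_scene.png

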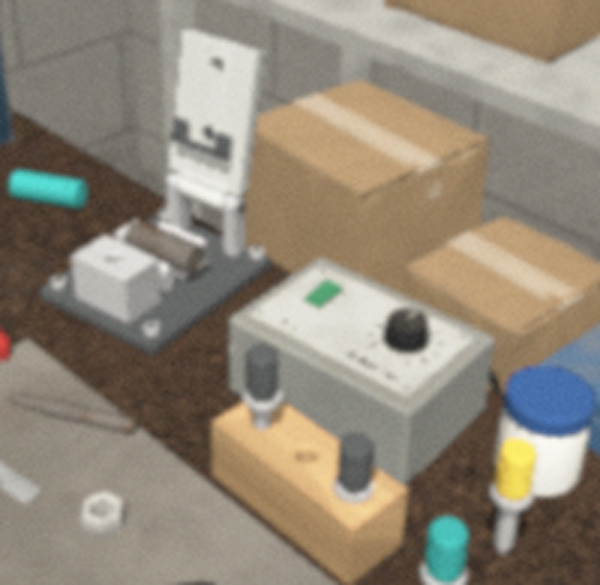

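The long pin is the left one, at top crop (545,380) and scene crop (262,372). It stands higher and shows bare shank under its collar. The right one (680,378)/(355,462) has its collar on the block, so it is the short pin. The bore is at top crop (181,318). Next I'll measure the positions.

```bash
cat > h.py <<'E'
import numpy as np,cv2
from station import status,capture,get_calibration
def ray(c,uv):
    d=np.array([(uv[0]-c['cx'])/c['fx'],(uv[1]-c['cy'])/c['fy'],1]);R=np.array(c['R'])
    return -R.T@np.array(c['t']),R.T@d
def onz(c,uv,z):
    o,d=ray(c,uv);return o+d*(z-o[2])/d[2]
def proj(c,X):
    p=np.array(c['R'])@X+np.array(c['t']);return np.array([c['fx']*p[0]/p[2]+c['cx'],c['fy']*p[1]/p[2]+c['cy']])
def tri(l):
    A=[];b=[]
    for c,uv in l:
        o,d=ray(c,uv);d/=np.linalg.norm(d);P=np.eye(3)-np.outer(d,d);A.append(P);b.append(P@o)
    return np.linalg.lstsq(np.vstack(A),np.hstack(b),rcond=None)[0]
E
python3 - <<'E'
from h import *
np.set_printoptions(precision=4,suppress=True)
T=get_calibration('top');S=get_calibration('scene')
t=lambda x,y:(x/4+240-.375,y/4+140-.375); s=lambda x,y:(x/3+240-.33,y/3+120-.33)
bore=onz(T,t(181,318),.054);print('bore',bore,'scene',onz(S,s(116,260),.054),tri([(T,t(181,318)),(S,s(116,260))]))
scr=np.array([onz(T,t(*p),.014) for p in[(72,152),(232,121),(270,329),(109,361)]]);print('screws',scr,scr.mean(0))
x=((scr[0]-scr[3])+(scr[1]-scr[2]))/2;y=((scr[0]-scr[1])+(scr[3]-scr[2]))/2
print('yaw',np.arctan2(x[1],x[0]),np.arctan2(-y[0],y[1]),np.linalg.norm(x),np.linalg.norm(y))
pc=[onz(T,t(*p),.054) for p in[(128,296),(219,276),(234,343),(141,360)]];print('post',np.array(pc),np.mean(pc,0))
print('blockhole',onz(T,t(605,381),.05),onz(S,s(306,456),.05))
bc=[onz(T,t(*p),.05) for p in[(500,340),(713,340),(712,422),(502,422)]];print('block',np.array(bc),np.mean(bc,0))
g=onz(T,t(548,377),.110);print('long top',g,onz(S,s(262,352),.110),onz(T,t(682,376),.09),onz(S,s(356,441),.09))
print('edge corners tri',tri([(T,t(38,46)),(S,s(183,32))]),tri([(T,t(180,22)),(S,s(262,50))]),'hole',tri([(T,t(117,68)),(S,s(216,64))]))
for k in (bore,): print(np.hypot(*k[:2]))
E
```

```text
bore [ 0.4528 -0.0189  0.054 ] scene [ 0.4506 -0.0225  0.054 ] [ 0.4531 -0.0186  0.0509]
screws [[ 0.5654  0.055   0.014 ]
 [ 0.5835 -0.0502  0.014 ]
 [ 0.4465 -0.0726  0.014 ]
 [ 0.4283  0.0318  0.014 ]] [ 0.5059 -0.009   0.014 ]
yaw 0.16451062759465532 0.17123993736428575 0.13893006861496887 0.10634794320769182
post [[ 0.4673  0.0141  0.054 ]
 [ 0.4785 -0.043   0.054 ]
 [ 0.4365 -0.0517  0.054 ]
 [ 0.4273  0.0064  0.054 ]] [ 0.4524 -0.0185  0.054 ]
blockhole [ 0.4075 -0.2823  0.05  ] [ 0.4057 -0.2834  0.05  ]
block [[ 0.4345 -0.2177  0.05  ]
 [ 0.4314 -0.3508  0.05  ]
 [ 0.3806 -0.3477  0.05  ]
 [ 0.3837 -0.2172  0.05  ]] [ 0.4075 -0.2834  0.05  ]
long top [ 0.41   -0.2394  0.11  ] [ 0.4071 -0.2401  0.11  ] [ 0.409  -0.3222  0.09  ] [ 0.4068 -0.3235  0.09  ]
edge corners tri [0.5937 0.0482 0.1893] [ 0.6065 -0.0325  0.1942] hole [0.5865 0.0039 0.1759]
0.4532124457002993
```

```bash
python3 - <<'E'
from h import *
np.set_printoptions(precision=3,suppress=True)
T=get_calibration('top');S=get_calibration('scene')
# shelf front edges: world line along y; use scene edge pixel -> (x,z) curve vs top row
for nm,tp,sp in[('upper',(400,38),[(430,165),(520,195)]),('upper-left',(105,41),[(303,105)]),('lower',(300,100),[(430,200),(520,250)])]:
    for q in sp:
        o1,d1=ray(T,tp);o2,d2=ray(S,q)
        A=np.array([[d1[0],-d2[0]],[d1[2],-d2[2]]]);k=np.linalg.solve(A,(o2-o1)[[0,2]])
        print(nm,q,o1+k[0]*d1,o2+k[1]*d2)
print('cam',-np.array(T['R']).T@T['t'])
im=capture('wrist');cv2.imwrite('pics/w0.png',im[:,:,::-1]);c=get_calibration('wrist');s=status.state()
o=-np.array(c['R']).T@c['t'];R=np.array(s['eef_rot']);print('wristcam in tool',R.T@(o-s['ee_pos']),R.T@np.array(c['R']).T)
ex=np.array([np.cos(.168),np.sin(.168),0]);ey=np.array([-ex[1],ex[0],0]);b=np.array([.4526,-.0188,0]);hg=b+.117*ex;print('hinge',hg)
Y=np.column_stack([ey,[0,0,-1],np.cross(ey,[0,0,-1])])
p=hg+.068*ex+[0,0,.26];print('target',p,'toolshift',R.T@(p-s['ee_pos']),cv2.Rodrigues(R.T@Y)[0].ravel())
E
```

```text
upper (430, 165) [ 0.928 -0.33   0.039] [ 0.928 -0.138  0.039]
upper (520, 195) [ 0.917 -0.326  0.061] [ 0.917 -0.403  0.061]
upper-left (303, 105) [0.915 0.43  0.085] [0.915 0.427 0.085]
lower (430, 200) [ 0.764 -0.061  0.04 ] [ 0.764 -0.247  0.04 ]
lower (520, 250) [ 0.773 -0.06   0.013] [ 0.773 -0.479  0.013]
cam [ 0.397 -0.118  1.09 ]
wristcam in tool [ 0.    -0.147  0.075] [[ 1.    -0.001  0.   ]
 [-0.    -0.274  0.962]
 [-0.    -0.962 -0.274]]
hinge [0.568 0.001 0.   ]
target [0.635 0.012 0.26 ] toolshift [-0.254 -0.023 -0.562] [-0.001 -0.634 -0.001]
```

{"api": "move_arm", "payload": {
  "offset": [
    [0,-0.13,0],
    [0,-0.13,0],
    [0,-0.13,0],
    [-0.254,-0.13,-0.562],
    [-0.254,-0.13,-0.562],
    [-0.254,-0.13,-0.562],
    [-0.254,-0.13,-0.562],
    [-0.254,-0.13,-0.562],
    [-0.254,-0.13,-0.562],
    [-0.254,-0.13,-0.562],
    [-0.254,-0.13,-0.562],
    [-0.254,-0.13,-0.562],
    [-0.254,-0.13,-0.562],
    [-0.254,-0.13,-0.562],
    [-0.254,-0.13,-0.562],
    [-0.254,-0.13,-0.562],
    [-0.254,-0.13,-0.562],
    [-0.254,-0.13,-0.562],
    [-0.254,-0.13,-0.562],
    [-0.254,-0.13,-0.562]
  ],
  "angular": [
    [0,0,0],
    [0,0,0],
    [0,0,0],
    [0,-0.634,0],
    [0,-0.634,0],
    [0,-0.634,0],
    [0,-0.634,0],
    [0,-0.634,0],
    [0,-0.634,0],
    [0,-0.634,0],
    [0,-0.634,0],
    [0,-0.634,0],
    [0,-0.634,0],
    [0,-0.634,0],
    [0,-0.634,0],
    [0,-0.634,0],
    [0,-0.634,0],
    [0,-0.634,0],
    [0,-0.634,0],
    [0,-0.634,0]
  ],
  "grip": [-1,-1,-1,-1,-1,-1,-1,-1,-1,-1,-1,-1,-1,-1,-1,-1,-1,-1,-1,-1]
}}

```text
time: 1.82
ee_pos: [0.6368, 0.0081, 0.3652]
eef_rot: [[-0.163, -0.003, -0.987], [0.987, -0.001, -0.163], [-0.0, -1.0, 0.003]]
contact_force: [-0.7, 0.8, -0.8]
grip_width: 0.0002
```

{"api": "move_arm", "payload": {
  "offset": [
    [0,0.04,0],
    [0,0.08,0],
    [0,0.12,0],
    [0,0.15,0],
    [0,0.177,0],
    [0,0.177,0],
    [0,0.177,0]
  ],
  "angular": [
    [0,0,0],
    [0,0,0],
    [0,0,0],
    [0,0,0],
    [0,0,0],
    [0,0,0],
    [0,0,0]
  ],
  "grip": [-1,-1,-1,-1,-1,-1,-1]
}}

```text
time: 2.4
ee_pos: [0.6336, 0.0132, 0.1895]
eef_rot: [[-0.168, -0.004, -0.986], [0.986, 0.001, -0.168], [0.001, -1.0, 0.003]]
contact_force: [-0.3, -0.4, 1.2]
grip_width: 0.0004
```

```bash
python3 - <<'E'
from h import *
s=capture('scene');cv2.imwrite('pics/s1.png',cv2.resize(s[90:250,210:410,::-1],None,fx=3,fy=3))
E
```

```text
(no output)
```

View pics/s1.png

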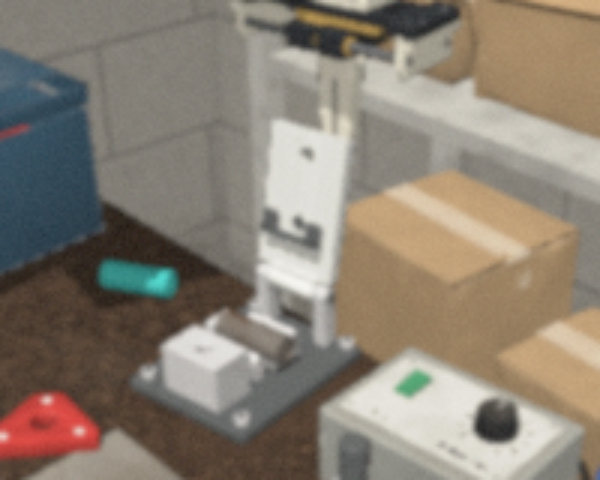

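The closed fingers are behind the leaf at crop (338,120) with their tips hidden by it, so they are placed right. Now I'll pull towards the robot.

{"api": "move_arm", "payload": {
  "offset": [
    [0,0,0.01],
    [0,0,0.02],
    [0,0,0.03],
    [0,0,0.04],
    [0,0,0.05],
    [0,0,0.06],
    [0,0,0.07],
    [0,0,0.08],
    [0,0,0.09],
    [0,0,0.1],
    [0,0,0.11],
    [0,0,0.12],
    [0,0,0.13],
    [0,0,0.135],
    [0,0,0.135]
  ],
  "angular": [
    [0,0,0],
    [0,0,0],
    [0,0,0],
    [0,0,0],
    [0,0,0],
    [0,0,0],
    [0,0,0],
    [0,0,0],
    [0,0,0],
    [0,0,0],
    [0,0,0],
    [0,0,0],
    [0,0,0],
    [0,0,0],
    [0,0,0]
  ],
  "grip": [-1,-1,-1,-1,-1,-1,-1,-1,-1,-1,-1,-1,-1,-1,-1]
}}

```text
time: 3.7
ee_pos: [0.5005, -0.0107, 0.1904]
eef_rot: [[-0.167, -0.001, -0.986], [0.986, 0.0, -0.167], [0.0, -1.0, 0.001]]
contact_force: [0.1, -0.7, 0.1]
grip_width: 0.0004
```

{"api": "move_arm", "payload": {
  "offset": [
    [-0.035,-0.01,0.0215],
    [-0.07,-0.01,0.043],
    [-0.105,-0.01,0.0645],
    [-0.14,-0.01,0.086],
    [-0.175,-0.01,0.107],
    [-0.21,-0.01,0.129],
    [-0.21,-0.01,0.129],
    [-0.21,-0.01,0.129],
    [-0.21,-0.01,0.129]
  ],
  "angular": [
    [0,0,0],
    [0,0,0],
    [0,0,0],
    [0,0,0],
    [0,0,0],
    [0,0,0],
    [0,0,0],
    [0,0,0],
    [0,0,0]
  ],
  "grip": [0.3,0.3,0.3,0.3,0.3,0.3,0.3,0.3,0.3]
}}

```text
time: 4.45
ee_pos: [0.4099, -0.239, 0.2002]
eef_rot: [[-0.166, -0.0, -0.986], [0.986, 0.001, -0.166], [0.001, -1.0, -0.0]]
contact_force: [-0.3, -0.2, -0.2]
grip_width: 0.0556
```

```bash
python3 - <<'E'
from h import *
np.set_printoptions(precision=4,suppress=True)
W=get_calibration('wrist');w=capture('wrist');t=capture('top');s=status.state();print(s['ee_pos'],s['grip_width'])
import json;json.dump({k:np.array(v).tolist() for k,v in W.items()},open('W1.json','w'))
for X in([.4085,-.2395,.11],[.4085,-.2395,.075]): print(proj(W,np.array(X)))
T=cv2.resize(t[140:255,240:440],None,fx=2,fy=2,interpolation=cv2.INTER_CUBIC)
out=np.full((400,640+0,3),0,np.uint8);out[:]=w
cv2.imwrite('pics/w1.png',out[:,:,::-1]);cv2.imwrite('pics/t1.png',t[:,:,::-1])
out[:230,:400]=T;cv2.imwrite('pics/wt1.png',np.vstack([w[:400],np.pad(T[:190],((0,0),(0,240),(0,0)))])[:,:,::-1])
E
```

```text
[ 0.4104 -0.2379  0.2003] 0.05972118907077977
[314.7177 203.8642]
[314.6658 192.9037]
```

View pics/wt1.png

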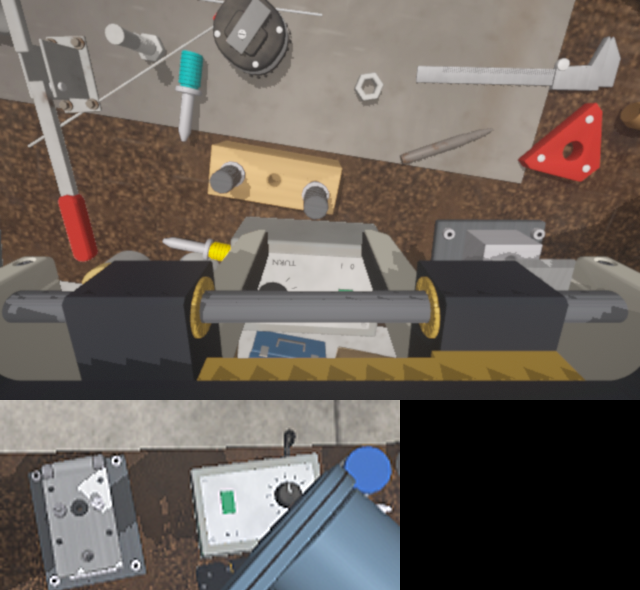

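The leaf is down: top inset shows it over the nest, hole at inset (87,155). In the wrist view the long pin's grip top is near (315.5,208), about 4 px from the prediction. The short pin is at (225,178). Now I'll refine.

```bash
python3 - <<'E'
from h import *
import json
np.set_printoptions(precision=4,suppress=True)
W={k:np.array(v) for k,v in json.load(open('W1.json')).items()}
print(W['fx'])
im=cv2.imread('pics/w1.png');hsv=cv2.cvtColor(im,cv2.COLOR_BGR2HSV)
c=im[178:222,295:337];print(cv2.cvtColor(c,cv2.COLOR_BGR2GRAY)[::3,::3])
m=((hsv[...,1]<60)&(hsv[...,2]>85)&(hsv[...,2]<135)).astype(np.uint8);sub=np.zeros_like(m);sub[190:222,298:334]=m[190:222,298:334]
n,l,st,ce=cv2.connectedComponentsWithStats(sub);i=1+st[1:,4].argmax();print(st[i],ce[i])
for uv in[(315.5,207),tuple(ce[i])]: print(onz(W,uv,.11))
T=get_calibration('top');print('leaf hole top', onz(T,(283.5,217.5),.08))
E
```

```text
300.2549078699983
[[192 190 188 187 179 185 185 184 184 188 189 192 196 196]
 [196 196 196 194 192 170 152 148 177 194 195 195 194 193]
 [196 195 195 193 184 198 202 199 195 178 193 196 196 196]
 [195 196 196 185 201 140 104  95 117 161 186 193 195 195]
 [190 191 189 197 107  94  96  97  93  85 182 182 195 195]
 [193 192 191 176  92  97 100  97  90  90  97 170 187 195]
 [193 193 194 130  96 104 111 114 105  94  82 169 179 187]
 [190 190 189 103 112 123 123 122 121 117  93 135 154 181]
 [194 193 192 106 123 124 123 123 123 122 111 128 163 168]
 [195 194 195 117 121 120 120 121 121 122 121 120 142 134]
 [144 172 179 121 122 122 123 124 123 122 119 121 146  96]
 [ 83  71  70  98 120 121 121 121 121 122 119 138 141  79]
 [ 90  84  83  88 117 122 122 122 122 119  92  91 101  67]
 [ 90  90  92  96  99 104 119 119 115  85  68  69  68  73]
 [114 113 115 119 121 118  93  94 105  92  91  94  77  78]]
[298 190  36  32 689] [315.1945 205.3251]
[ 0.4111 -0.2384  0.11  ]
[ 0.4097 -0.2389  0.11  ]
leaf hole top [ 0.4554 -0.018   0.08  ]
```

{"api": "move_arm", "payload": {
  "offset": [
    [0,0.03,0],
    [0,0.06,0],
    [0,0.085,0],
    [0,0.103,0],
    [0,0.103,0],
    [0,0.103,0],
    [0,0.103,0],
    [0,0.103,0],
    [0,0.103,0],
    [0,0.103,0],
    [0,0.103,0],
    [0,0.103,0]
  ],
  "angular": [
    [0,0,0],
    [0,0,0],
    [0,0,0],
    [0,0,0],
    [0,0,0],
    [0,0,0],
    [0,0,0],
    [0,0,0],
    [0,0,0],
    [0,0,0],
    [0,0,0],
    [0,0,0]
  ],
  "grip": [0.3,0.3,0.3,0.3,0.3,-1,-1,-1,-1,-1,-1,-1]
}}

```text
time: 5.55
ee_pos: [0.4101, -0.2394, 0.098]
eef_rot: [[-0.167, 0.001, -0.986], [0.986, -0.001, -0.167], [-0.001, -1.0, -0.001]]
contact_force: [0.0, 0.4, 2.9]
grip_width: 0.021
```

{"api": "move_arm", "payload": {
  "offset": [
    [0,-0.02,0],
    [0,-0.05,0],
    [0,-0.08,0],
    [0,-0.105,0],
    [0.035,-0.105,-0.013],
    [0.07,-0.105,-0.026],
    [0.105,-0.105,-0.039],
    [0.14,-0.105,-0.052],
    [0.175,-0.105,-0.065],
    [0.21,-0.105,-0.079],
    [0.21,-0.105,-0.079],
    [0.21,-0.105,-0.079],
    [0.21,-0.105,-0.079]
  ],
  "angular": [
    [0,0,0],
    [0,0,0],
    [0,0,0],
    [0,0,0],
    [0,0,0],
    [0,0,0],
    [0,0,0],
    [0,0,0],
    [0,0,0],
    [0,0,0],
    [0,0,0],
    [0,0,0],
    [0,0,0]
  ],
  "grip": [-1,-1,-1,-1,-1,-1,-1,-1,-1,-1,-1,-1,-1]
}}

```text
time: 6.63
ee_pos: [0.4525, -0.019, 0.2023]
eef_rot: [[-0.169, -0.0, -0.986], [0.986, -0.0, -0.169], [-0.0, -1.0, 0.001]]
contact_force: [-0.2, -0.1, -1.8]
grip_width: 0.0213
```

```bash
python3 - <<'E'
from h import *
import json
np.set_printoptions(precision=4,suppress=True)
W=get_calibration('wrist');w=capture('wrist');sc=capture('scene');s=status.state();print(s['ee_pos'],s['grip_width'],s['contact_force'])
json.dump({k:np.array(v).tolist() for k,v in W.items()},open('W2.json','w'))
cv2.imwrite('pics/w2.png',w[:,:,::-1]);cv2.imwrite('pics/s2.png',sc[:,:,::-1])
p=np.array(s['ee_pos']);S=get_calibration('scene')
for n,c in(('W',W),('S',S)): print(n,'nose',proj(c,p-[0,0,.078]),'collar',proj(c,p-[0,0,.028]),'leafhole',proj(c,np.array([.4541,-.0186,.080])))
a=cv2.resize(w[110:250,220:420],(600,420),interpolation=cv2.INTER_CUBIC)
u=proj(S,p-[0,0,.078]).astype(int);print('scene crop origin',u-[33,70])
b=cv2.resize(sc[u[1]-70:u[1]+70,u[0]-33:u[0]+33],(198,420),interpolation=cv2.INTER_CUBIC)
cv2.imwrite('pics/ws2.png',np.hstack([a,b])[:,:,::-1])
E
```

```text
[ 0.4525 -0.0201  0.2023] 0.021426205393614593 [-0.6487 -0.7312 -2.0287]
W nose [313.8783 210.1437] collar [313.6649 235.0721] leafhole [315.2865 197.0765]
S nose [276.3781 180.713 ] collar [274.8587 161.6355] leafhole [277.8002 196.1787]
scene crop origin [243 110]
```

View pics/ws2.png

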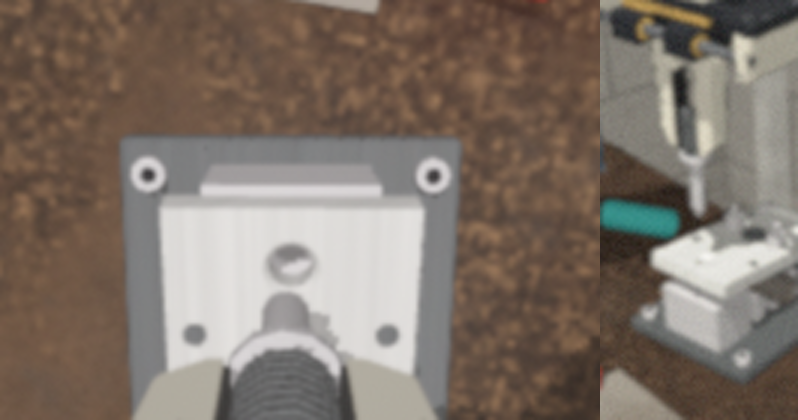

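```bash
python3 - <<'E'
from h import *
import json
np.set_printoptions(precision=4,suppress=True)
W={k:np.array(v) for k,v in json.load(open('W2.json')).items()};S=get_calibration('scene')
R=np.array(status.state()['eef_rot']);p=np.array(status.state()['ee_pos'])
w=lambda x,y:((x+.5)/3+220-.5,(y+.5)/3+110-.5); q=lambda x,y:((x-600+.5)/3+243-.5,(y+.5)/3+110-.5)
h=onz(W,w(292,263),.080);n=onz(W,w(285.5,298),.1243)
print('hole',h,'nose',n,'nose tri',tri([(W,w(285.5,298)),(S,q(698,212))]),'scene hole',onz(S,q(698,243),.08),'scene nose',onz(S,q(698,211),.1243))
print('rel tool',R.T@(h-n), 'nose vs tcp',R.T@(n-p))
scr=[onz(W,w(*c),.014) for c in((148,174),(433,176))];print('screws',scr)
ex=np.array([np.cos(.168),np.sin(.168),0]);ey=np.array([-ex[1],ex[0],0])
m=np.mean(scr,0);print('bore from screws',m+(.069-.055)*ex, 'hole->bore',h-.0015*ex)
im=cv2.imread('pics/w2.png',0);print(im[184:214:1,304:330:2])
E
```

```text
hole [ 0.4541 -0.017   0.08  ] nose [ 0.4515 -0.0195  0.1243] nose tri [ 0.4505 -0.0194  0.126 ] scene hole [0.4651 0.0058 0.08  ] scene nose [ 0.4528 -0.0157  0.1243]
rel tool [ 0.0021  0.0443 -0.003 ] nose vs tcp [0.0008 0.078  0.0009]
screws [array([ 0.4472, -0.0728,  0.014 ]), array([0.4299, 0.0333, 0.014 ])]
bore from screws [ 0.4524 -0.0174  0.014 ] hole->bore [ 0.4526 -0.0172  0.08  ]
[[222 223 221 219 219 222 221 221 221 223 222 222 220]
 [221 223 221 219 219 222 220 220 220 222 222 222 220]
 [221 223 221 219 219 222 220 220 220 223 222 222 220]
 [221 223 221 219 219 222 220 220 220 223 222 222 219]
 [221 223 221 219 219 222 220 220 220 223 222 222 219]
 [221 223 221 219 219 220 218 218 219 222 222 222 219]
 [221 223 221 219 217 212 207 206 213 221 222 222 220]
 [221 222 221 217 206 184 171 173 191 214 221 222 219]
 [221 223 221 211 178 152 138 140 159 194 219 222 219]
 [221 222 220 196 150 131 128 129 134 168 210 222 219]
 [221 222 215 179 140 126 126 126 128 156 197 220 219]
 [221 222 207 168 145 131 128 131 141 158 188 217 219]
 [221 222 197 162 155 143 138 151 175 179 184
[... 245 characters left out ...]
77 159 178 193 196 182 170 201 215 218]
 [221 222 209 188 164 169 178 181 175 180 210 218 219]
 [221 222 215 203 178 171 176 179 176 199 216 220 218]
 [221 222 219 211 199 184 182 186 188 214 219 221 219]
 [221 222 220 214 212 206 199 204 213 221 220 221 218]
 [221 222 221 216 211 209 207 215 221 223 220 222 218]
 [221 222 221 211 193 182 180 200 216 221 220 222 218]
 [221 222 219 192 164 158 156 165 198 220 220 222 218]
 [221 222 213 167 153 153 151 146 174 217 220 222 217]
 [221 221 200 153 153 154 151 145 153 206 220 222 218]
 [221 221 182 149 154 154 151 145 141 185 219 222 217]
 [221 218 165 150 155 154 151 146 138 168 218 221 217]
 [221 215 154 149 154 154 151 146 138 156 208 214 216]]
```

{"api": "move_arm", "payload": {
  "offset": [
    [0.0018,0.015,-0.0015],
    [0.0018,0.03,-0.0015],
    [0.0018,0.04,-0.0015],
    [0.0018,0.048,-0.0015],
    [0.0018,0.056,-0.0015],
    [0.0018,0.06,-0.0015],
    [0.0018,0.06,-0.0015]
  ],
  "angular": [
    [0,0,0],
    [0,0,0],
    [0,0,0],
    [0,0,0],
    [0,0,0],
    [0,0,0],
    [0,0,0]
  ],
  "grip": [-1,-1,-1,-1,-1,-1,-1]
}}

```text
time: 7.32
ee_pos: [0.4543, -0.0175, 0.1421]
eef_rot: [[-0.166, 0.001, -0.986], [0.986, 0.0, -0.166], [-0.0, -1.0, -0.001]]
contact_force: [3.0, 0.2, -1.0]
grip_width: 0.0219
```

{"api": "move_arm", "payload": {
  "offset": [
    [0,0.005,0],
    [0,0.01,0.0003],
    [0,0.015,0.0005],
    [0,0.02,0.0005],
    [0,0.024,0.0005],
    [0,0.024,0.0005]
  ],
  "angular": [
    [0,0,0],
    [0,0,0],
    [0,0,0],
    [0,0,0],
    [0,0,0],
    [0,0,0]
  ],
  "grip": [-1,-1,-1,-1,-1,-1]
}}

```text
time: 7.82
ee_pos: [0.4536, -0.017, 0.1178]
eef_rot: [[-0.167, 0.0, -0.986], [0.986, -0.0, -0.167], [-0.0, -1.0, -0.0]]
contact_force: [3.6, 0.5, -1.2]
grip_width: 0.0216
```

{"api": "move_arm", "payload": {
  "offset": [
    [0,0.005,0.0003],
    [0,0.01,0.0005],
    [0,0.014,0.0005],
    [0,0.018,0.0008],
    [0,0.021,0.001],
    [0,0.021,0.001]
  ],
  "angular": [
    [0,0,0],
    [0,0,0],
    [0,0,0],
    [0,0,0],
    [0,0,0],
    [0,0,0]
  ],
  "grip": [-1,-1,-1,-1,-1,-1]
}}

```text
time: 8.32
ee_pos: [0.4531, -0.0172, 0.0977]
eef_rot: [[-0.167, 0.002, -0.986], [0.986, -0.0, -0.167], [-0.001, -1.0, -0.002]]
contact_force: [3.7, 1.6, 3.6]
grip_width: 0.0216
```

{"api": "move_arm", "payload": {
  "offset": [
    [0,0.0015,0],
    [0,0.003,0],
    [0,0.004,0],
    [0,0.004,0],
    [0,0.004,0]
  ],
  "angular": [
    [0,0,0],
    [0,0,0],
    [0,0,0],
    [0,0,0],
    [0,0,0]
  ],
  "grip": [-1,-1,-1,-1,-1]
}}

```text
time: 8.73
ee_pos: [0.4531, -0.0173, 0.0944]
eef_rot: [[-0.167, 0.002, -0.986], [0.986, -0.0, -0.167], [-0.001, -1.0, -0.002]]
contact_force: [1.0, 1.1, 10.6]
grip_width: 0.0213
```

{"api": "move_arm", "payload": {
  "offset": [
    [0,0.001,0],
    [0,0.002,0],
    [0,0.002,0],
    [0,0.002,0]
  ],
  "angular": [
    [0,0,0],
    [0,0,0],
    [0,0,0],
    [0,0,0]
  ],
  "grip": [-1,-1,-1,-1]
}}

```text
time: 9.07
ee_pos: [0.4531, -0.0172, 0.0939]
eef_rot: [[-0.168, 0.002, -0.986], [0.986, -0.001, -0.168], [-0.001, -1.0, -0.002]]
contact_force: [-4.7, 3.9, 26.7]
grip_width: 0.0216
```

It hit a hard stop: 16 N more for only 0.5 mm of travel. I'll back off slightly so the grip doesn't creep, then look.

{"api": "move_arm", "payload": {
  "offset": [
    [0,-0.0007,0],
    [0,-0.0007,0],
    [0,-0.0007,0],
    [0,-0.0007,0],
    [0,-0.0007,0],
    [0,-0.0007,0]
  ],
  "angular": [
    [0,0,0],
    [0,0,0],
    [0,0,0],
    [0,0,0],
    [0,0,0],
    [0,0,0]
  ],
  "grip": [-1,-1,-1,-1,-1,-1]
}}

```text
time: 9.57
ee_pos: [0.4531, -0.0172, 0.094]
eef_rot: [[-0.168, 0.002, -0.986], [0.986, -0.001, -0.168], [-0.001, -1.0, -0.002]]
contact_force: [-2.9, 2.4, 21.2]
grip_width: 0.0212
```

```bash
python3 - <<'E'
from h import *
w=capture('wrist');sc=capture('scene')
s=status.state();print(np.round(s['ee_pos'],4),s['contact_force'],s['grip_width'],np.abs(s['joint_vel']).max())
a=cv2.resize(w[110:290,200:440],(480,360),interpolation=cv2.INTER_CUBIC)
b=cv2.resize(sc[160:280,240:340],(300,360),interpolation=cv2.INTER_CUBIC)
cv2.imwrite('pics/fin.png',np.hstack([a,b])[:,:,::-1])
E
```

```text
[ 0.4531 -0.0172  0.094 ] [-3.16575265  1.50013399 20.28416902] 0.02147651385056715 0.0014855448492038222
```

View pics/fin.png

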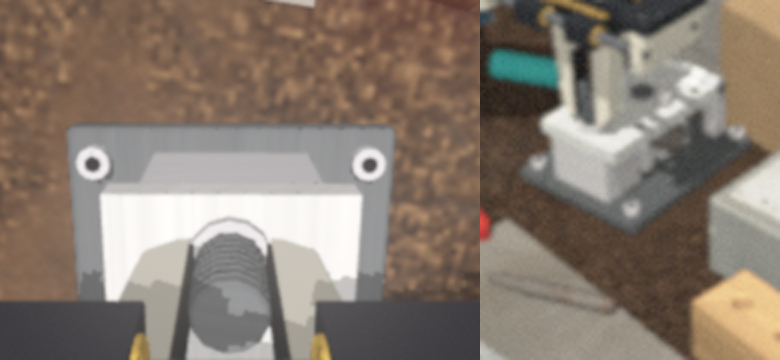

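The leaf lies flat on the post with no gap in the scene half at (590,130). The pin's collar sits on the leaf at wrist (230,225). Force is a steady 20 N and the arm is at rest, so I'm handing in.

```bash
python3 -c "
from station import order,status
print(order.hand_in());s=status.state();print(s['time'],s['ee_pos'],s['contact_force'],s['grip_width'])"
```

```text
the job is handed in; nothing more can be done
None
the job is handed in; nothing more can be done
```

The job is handed in. I swung the leaf down from behind with closed fingers, took the longer pin (left, +y) from the block, and pushed it through the leaf into the base. The gripper is still holding the pin and pressing it.

**Last checks, about 9.7 s on the clock:**
- **Pin depth:** TCP height was 94.0 mm. Taking my grip height of about 78 mm above the nose, that puts the nose at about 16 mm, which is fully home.
- **Pressing force:** about 20 N downward, held at rest after a clear hard stop. The grip was 21.5 mm wide.
- **Leaf and collar:** the pictures show the leaf flat on the post and the collar on the leaf.

**Less certain:**
- **Bore position:** the cameras disagreed by about 1.5 mm in y (top -18.8 mm, wrist -17.3 mm). I used the wrist view, and the pin went in with only 3–4 N of side force.
- **Pipe and shorter pin:** I did not check either at the end. The pipe is hidden under the leaf, and the shorter pin was outside the final crops. I felt no unexpected contact with either.

The hand-in gave no verdict, and a status read straight after it was refused.

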